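Turn over the wrist-rest saddle and hang it on its storage bar

TASK

The U-shaped wrist-rest saddle of the microscope was left upside down on the bench. Lay it on its side on the table and let go, then take it afresh and hang it right way up over the storage bar, square across the bar, near the middle, its crown resting flat on the bar with one leg down on either side; let go of it. Lower it gently, and leave the other things on the bench alone.

Things in the scene. Friction and masses are not known exactly. Their poses are not given: they have to be found in the camera images.
- saddle: the wrist-rest saddle, 0.22 kg: a rigid grey square U, 84 (own x, across the legs) x 50 (y) x 100 mm (z): a flat crown 22 mm thick with a dark rubber outer face, and two straight legs 14 mm thick, 78 mm long, at the two x ends, 56 mm gap between. Origin: centre of the crown's rubber face; own z points from the crown to the leg tips, so up at the start (it stands upside down on its pad)
- crown_inside (a point): middle of the crown's inner face between the legs, the face that rests on the bar: 22 mm from the saddle's origin along its z; axes as the saddle's
- rail: the storage bar, fixed: a level flat grey bar 40 mm deep (own x), 20 mm thick, along own y, its top 150 mm above the table, carried by two dark posts 30 x 16 mm at own y = +132 and -132 mm (248 mm clear between them) on a base plate 100 x 300 x 10 mm. Origin: centre of the base plate's underside
- bar_top (a point): middle of the bar's top face; y along the bar, z up
- rock_red: bystander: reddish stone, 85 x 60 x 45 mm; origin at the centre of its underside
- rock_grey: bystander: grey stone, 75 x 65 x 50 mm; origin at the centre of its underside
- mount: bystander: round steel specimen mount, 70 mm across, 18 mm high; origin at the centre of its underside
- slide_box: bystander: open dark wooden slide box with dividers, 90 x 130 x 35 mm (x, y, z); origin at the centre of its underside
- dish: bystander: shallow white dish, 90 mm across, 18 mm high; origin at the centre of its underside
- jar: bystander: amber glass jar, 56 mm across, 70 mm high; origin at the centre of its underside
- brush: bystander: small brush lying along its x axis, 160 mm long (origin near its middle)
Not all that is in view belongs to the job. Leave any yellow look-alike of the saddle alone.

How it is judged (in metres and radians):
On the way:
1. the saddle lies at rest on its side on the table, its legs level, let go of (angle between saddle's own z axis and vertical between 1.42 and 1.72 rad and height (world z) of saddle below 0.05 m and linear speed of saddle below 0.02 m/s and angular speed of saddle below 0.15 rad/s and contact force between the fingers and saddle below 0.05 N), for 0.2 s.
At the end, for the whole second after the job is handed in: the saddle hangs right way up (legs down, within 8 degrees) over the bar, inner face of the crown on the bar's top (within 5 mm in height, 14 mm across the bar, 60 mm of the bar's middle along it), its width along the bar within 11 degrees, at rest and let go of (angle between saddle's own z axis and vertical above 3 rad and x of crown_inside in the frame of bar_top between -0.014 and 0.014 m and y of crown_inside in the frame of bar_top between -0.06 and 0.06 m and z of crown_inside in the frame of bar_top between -0.005 and 0.005 m and angle between the y axis of saddle and the y axis of rail, either way round below 0.2 rad and linear speed of saddle below 0.02 m/s and angular speed of saddle below 0.15 rad/s and contact force between the fingers and saddle below 0.05 N); the robot touches nothing.
It fails at once if a bystander is moved by more than 25 mm (distance of any of rock_red, rock_grey, mount, slide_box, dish, jar, brush from where it was at the start of the episode above 0.025 m).
It fails at once if not lowered gently: the bar or its stand is pushed with more than 40 N (contact force between any of the arm, the fingers, saddle and rail above 40 N).
It also fails if it takes over 67 s, if anything falls off the work surface, if the arm or the gripper's body presses on something with over 40 N, if the wrist force passes 120 N, or if a joint passes its speed limit or range.

ROBOT

A 6-joint arm with a two-finger parallel gripper is mounted at the origin on the work surface. World frame = base frame: x ahead of the robot, y to its left, z up, the work surface at z = 0. Lengths are in mm, angles in rad, forces in N, time in s.
With the tool pointing down it reaches from about 275 to 825 mm from the base axis. Payload 5.2 kg.
Tool frame: the origin (TCP) lies at the very end of the fingers, on their centre line; the grasp point (between the pads) lies 19 mm behind it; z points along the fingers, y is the line along which they close (so a half turn about z gives the same grasp; the last joint's range is limited). The gripper opens to 93 mm and grips with 3 to 60 N. Pads are 15 mm wide; open, the fingers measure 128 mm over their backs; the gripper's body (75 mm by 188 mm) begins 65 mm behind the grasp point.
Start: joints at [0.901, 0.259, 1.535, -0, 1.348, -0.203], TCP at [247.497, 491.172, 218.653] pointing down, gripper open.
Joint ranges: [-3.14, 3.14], [-0.91, 2.08], [0.19, 2.58], [-1.22, 4.36], [0.22, 2.71], [-3.12, 3.12]. Speed limits (rad/s): [2.57, 2.57, 3.14, 3.14, 3.14, 3.14].

INTERFACE

Orientations are given as [roll, pitch, yaw] about the fixed x, y, z axes, in that order (R = Rz(yaw) Ry(pitch) Rx(roll)).
In Python, from bench import robot gives the robot as it stands. The module is installed in compiled form; this text tells all that it offers. Calls block until the motion is done:
- robot.move_ptp(position, orientation): joint-space move of the TCP to a pose.
- robot.move_linear(position, ori=None, speed=150, f_stop=None): straight line of the TCP; ori=None keeps the orientation; speed is the mean speed in mm/s. With f_stop (N) it stops when the force on the tool has changed by that much, and returns True; else False.
- robot.move_j(angles): joint-space move.
- robot.move_gripper(opening): opening from 0.0 (shut) to 1.0 (fully open); the grip force is fixed at half the most; returns when the fingers have stopped.
- robot.sleep(seconds).
- robot.inverse_kinematics(position, orientation): joint angles nearest the present ones, or None.
- robot.get_image(name): name is "scene" or "top" or "wrist"; returns a dict with "img" (420x560x3 uint8, blue, green, red), "fovy" (degrees; the focal length in pixels is half the picture's height over the tangent of half this angle, whatever the lens; pixels are square), "cx", "cy" (the principal point, pixels), "k1" (the pictures are not rectified: a ray, as slopes to the right and down, at radius r is drawn at 1 + k1 r^2 times it, then the intrinsics apply), "eye" and "orientation" of the camera in the world. Camera axes: x right, y down, z forward; pixel columns grow to the right and rows downward; lengths in mm; the calibration is good to about 2 mm. A picture is of the moment at which its call begins. There is no depth.
A pose or a line that the arm cannot do raises robot.MotionError and nothing moves.
- robot.hand_in(): hands the job in; it is judged then, once.
Readings, each from a call of its own:
- robot.current_t(): time.
- robot.current_qpos(): joint angles.
- robot.current_joint_vel(): joint speeds.
- robot.current_joint_efforts(): joint torques, N m.
- robot.current_tcp_pos(): TCP position.
- robot.current_eef_rot(): TCP orientation.
- robot.current_contact_force(): force on the tool from outside, world axes, zero at the start.
- robot.current_ft_torque(): the same for the moment, N m.
- robot.current_gripper_width(): opening from 0.0 (shut) to 1.0 (fully open).
- robot.current_finger_force(): force on a finger pad.
Only numpy, scipy, OpenCV 4.12 (cv2) and the standard library are available. Lean on these libraries where they do the work, as an engineer would, in place of code of your own. Each camera call takes 0.05 s, during which the arm holds its last target. There are 200 camera calls.

## Working session

There is one attempt and no reset: what is moved stays moved. The work goes in short steps, each a Python script; the robot and the scene stay as the last script left them, time stands still between calls to the robot, and variables do not carry over. Pictures are saved under pics/ and viewed, at most 10 in all, crops included, and the job is handed in when it is done.

```bash
mkdir -p pics
cat > h.py <<'E'
import numpy as np, cv2
from scipy.spatial.transform import Rotation as R
from bench import robot
def cam(name):
    d=robot.get_image(name); return d
def Rm(d):
    o=np.array(d["orientation"],float)
    return o if o.shape==(3,3) else R.from_euler('xyz',o).as_matrix()
def ray(d,u,v):
    f=210/np.tan(np.radians(d["fovy"])/2)
    p=np.array([(u-d["cx"])/f,(v-d["cy"])/f]); q=p.copy()
    for _ in range(30): q=p/(1+d["k1"]*(q@q))
    return Rm(d)@np.array([q[0],q[1],1])
def onz(d,u,v,z):
    r=ray(d,u,v); e=np.array(d["eye"],float); return e+r*(z-e[2])/r[2]
def proj(d,P):
    f=210/np.tan(np.radians(d["fovy"])/2)
    c=Rm(d).T@(np.array(P,float)-np.array(d["eye"])); s=c[:2]/c[2]; s=s*(1+d["k1"]*(s@s))
    return s*f+[d["cx"],d["cy"]]
E
python3 - <<'E'
from h import *
for n in("scene","top","wrist"):
    d=cam(n); cv2.imwrite(f"pics/{n}0.png",d["img"]); print(n,{k:v for k,v in d.items() if k!="img"})
a=cv2.imread("pics/scene0.png");b=cv2.imread("pics/top0.png")
print(robot.current_t(), robot.current_eef_rot())
E
```

```text
scene {'fovy': 57.38101530669899, 'cx': 274.10680702288613, 'cy': 202.48882633871574, 'k1': -0.04715286650351744, 'eye': array([908.14798716, 694.08790514, 974.40578097]), 'orientation': array([-2.38035043,  0.01251869,  2.60938329])}
top {'fovy': 55.70910812702185, 'cx': 274.56501080881867, 'cy': 207.34225278740158, 'k1': -0.1123410860673314, 'eye': array([ 316.82353361,   -8.4389353 , 1215.88020997]), 'orientation': array([-2.95295958, -0.01947363, -1.56837472])}
wrist {'fovy': 60.068144344076764, 'cx': 280.08277449763824, 'cy': 213.24161514177024, 'k1': -0.09204685916446836, 'eye': array([179.83830342, 523.01694493, 383.73324579]), 'orientation': array([2.87303501e+00, 2.31695112e-03, 1.10413265e+00])}
0.15 [-3.14025744e+00 -2.75205705e-04  2.67481730e+00]
```

View pics/scene0.png

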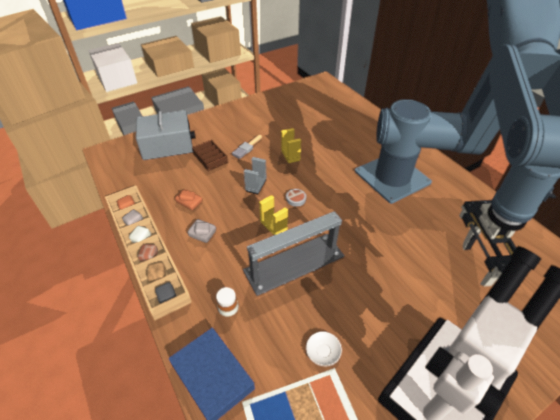

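View pics/top0.png

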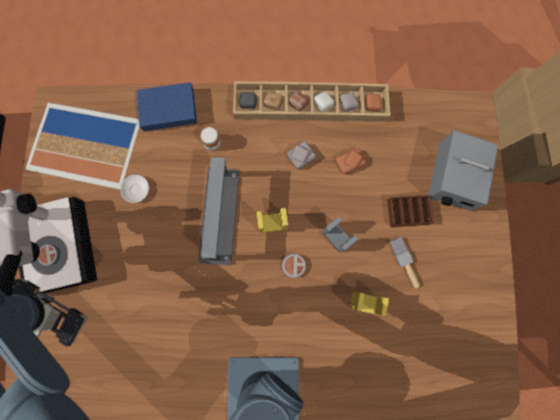

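Candidates for the saddle are the grey U at top (340,235) / scene (255,177), the yellow U at top (272,221) and the yellow U at top (370,304). The grey one fits, since the saddle is grey and stands upside down with its legs up. I'll confirm that in an enlarged crop.

Run:
```python
import cv2,numpy as np
a=cv2.imread("pics/top0.png")[140:290,190:390]; b=cv2.imread("pics/scene0.png")[130:300,220:360]
a=cv2.resize(a,None,fx=4,fy=4,interpolation=cv2.INTER_CUBIC);cv2.imwrite("pics/ca.png",a)
b=cv2.imread("pics/scene0.png")[145:205,225:305];cv2.imwrite("pics/cb.png",cv2.resize(b,None,fx=8,fy=8,interpolation=cv2.INTER_CUBIC))
```

```text
(no output)
```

View pics/ca.png

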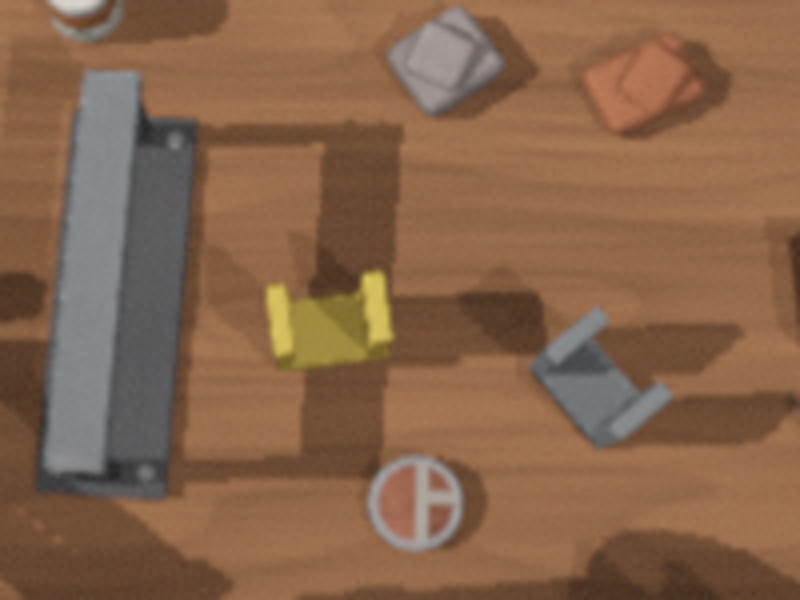

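The crop confirms it: the grey saddle has its legs up, with tips at about top (334,222) and (351,242). The yellow copies are different objects. Next come rough world positions and a wrist view.

```bash
cat >> h.py <<'E'
def load(n): # static cams
    return robot.get_image(n)
E
python3 - <<'E'
from h import *
d=cam("top")
c=lambda x,y:(190+x/4-.4,140+y/4-.4)
def w(n,x,y,z): print(n,onz(d,*c(x,y),z).round(0)[:2])
for n,x,y in(("leg1a",548,360),("leg1b",600,313),("leg2a",612,436),("leg2b",668,388)): w(n,x,y,100)
for n,x,y in(("bar",85,72),("bar",141,73),("bar",45,470),("bar",103,473)): w(n,x,y,150)
for n,x,y in(("base",195,121),("base",163,497),("base",37,490)): w(n,x,y,10)
w("mount",415,502,18);w("grock",445,60,25);w("rrock",645,82,25)
w("yel",330,330,20)
for n,u,v in(("box",409,211),("brush",405,262),("yel2",370,304),("dish",135,188),("jar",209,138),("scope",490,170)): print(n,onz(d,u,v,20).round(0)[:2])
# wrist view pose
p=onz(d,*c(606,376),100); print(p)
for yaw in np.arange(-3.1,3.2,.5):
    q=robot.inverse_kinematics([p[0]-40,p[1],330],[np.pi,0,yaw]); print(round(yaw,1),None if q is None else np.round(q,2))
E
```

```text
leg1a [ 466. -178.]
leg1b [ 500. -216.]
leg2a [ 412. -222.]
leg2b [ 447. -263.]
bar [661. 150.]
bar [661. 111.]
bar [384. 168.]
bar [382. 129.]
base [667.  83.]
base [373. 101.]
base [377. 197.]
mount [370. -88.]
grock [ 714. -113.]
rrock [ 697. -271.]
yel [499. -24.]
box [ 536. -451.]
brush [ 378. -429.]
yel2 [ 254. -316.]
dish [604. 404.]
jar [768. 178.]
scope [ 674. -737.]
[ 455.09475    -219.05415844  100.        ]
-3.1 [-0.72  0.06  1.51  0.    1.58 -2.34]
-2.6 [-0.72  0.06  1.51  0.    1.58 -2.84]
-2.1 [-0.72  0.06  1.51 -0.    1.58  2.95]
-1.6 [-0.72  0.06  1.51 -0.    1.58  2.45]
-1.1 [-0.72  0.06  1.51 -0.    1.58  1.95]
-0.6 [-0.72  0.06  1.51 -0.    1.58  1.45]
-0.1 [-0.72  0.06  1.51 -0.    1.58  0.95]
0.4 [-0.72  0.06  1.51 -0.    1.58  0.45]
0.9 [-0.72  0.06  1.51  0.    1.58 -0.05]
1.4 [-0.72  0.06  1.51  0.    1.58 -0.55]
1.9 [-0.72  0.06  1.51  0.    1.58 -1.05]
2.4 [-0.72  0.06  1.51  0.    1.58 -1.55]
2.9 [-0.72  0.06  1.51  0.    1.58 -2.05]
```

Run:
```python
from h import *
d=cam("wrist")
T=R.from_euler('xyz',robot.current_eef_rot()).as_matrix(); tcp=np.array(robot.current_tcp_pos())
off=T.T@(np.array(d["eye"])-tcp); z=T.T@Rm(d)[:,2]; print("camoff",off.round(1),"axis",z.round(3),"width",robot.current_gripper_width())
yaw=np.radians(-49.5) # tool x along -> candidates
def view(target,yaw,h):
    T=R.from_euler('xyz',[np.pi,0,yaw]).as_matrix()
    a=T@z; eye=np.array(target)-a*(h/-a[2]); return eye-T@off
P=view([456,-220,60],yaw,400)
print(P,robot.current_t())
robot.move_ptp(P,[np.pi,0,yaw]); robot.sleep(.3)
d=cam("wrist"); import pickle; pickle.dump(d,open("w1.pkl","wb")); print(robot.current_t())
cv2.imwrite("pics/w1.png",d["img"])
```

```text
camoff [  74.7   -1.8 -165.7] axis [-0.266 -0.001  0.964] width 1.001837101996489
[ 477.38260927 -248.4188979   294.31788112] 0.25
3.3417
```

View pics/w1.png

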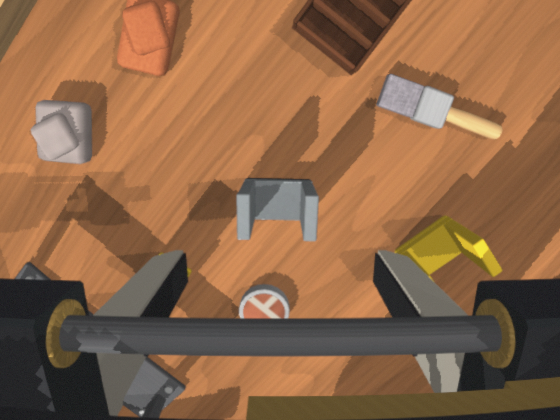

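Run:
```python
import cv2
a=cv2.imread("pics/w1.png")[165:255,222:332];cv2.imwrite("pics/w1c.png",cv2.resize(a,None,fx=6,fy=6,interpolation=cv2.INTER_CUBIC))
```

```text
(no output)
```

View pics/w1c.png

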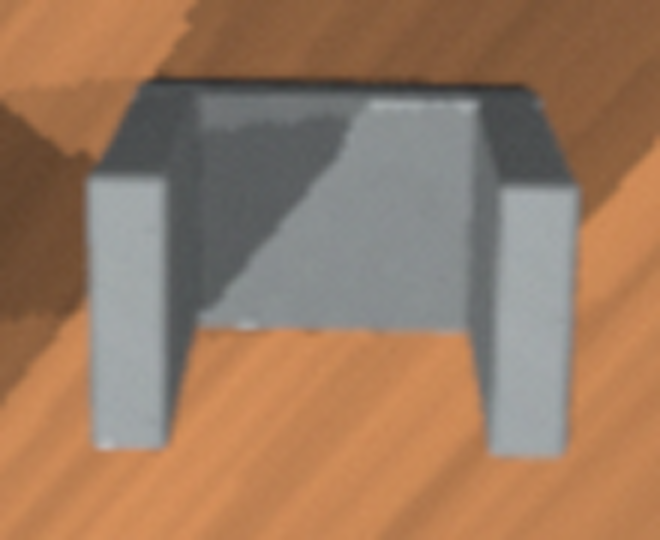

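```bash
cat >> h.py <<'E'
import pickle
def ori(t,c):
    t=np.array(t,float);t/=np.linalg.norm(t);c=np.array(c,float);c=c-t*(c@t);c/=np.linalg.norm(c)
    return R.from_matrix(np.c_[np.cross(c,t),c,t]).as_euler('xyz')
def tilt(ang,az): # tool dir, horizontal component ang from down towards azimuth az
    return np.array([np.sin(ang)*np.cos(az),np.sin(ang)*np.sin(az),-np.cos(ang)])
def pose(g,ang,az,flip,depth=19): # grasp point g -> tcp,ori ; closing dir horizontal, normal to az
    t=tilt(ang,az); c=np.array([-np.sin(az),np.cos(az),0])*flip
    return np.array(g,float)+depth*t, ori(t,c)
E
python3 - <<'E'
from h import *
d=pickle.load(open("w1.pkl","rb"))
c=lambda x,y:(222+x/6-.42,165+y/6-.42)
L=[onz(d,*c(*p),100)[:2] for p in((88,178),(165,178),(92,445),(165,445))]
Q=[onz(d,*c(*p),100)[:2] for p in((499,187),(578,187),(489,455),(566,455))]
cen=np.mean(L+Q,0); n=np.linalg.norm
print("cen",cen.round(1),"outer",n(L[0]-Q[1]).round(1),n(L[2]-Q[3]).round(1),"len",n(L[0]-L[2]).round(1),n(Q[1]-Q[3]).round(1))
ydir=(L[0]+L[1]+Q[0]+Q[1]-L[2]-L[3]-Q[2]-Q[3]); xdir=sum(Q)-sum(L)
ay=np.arctan2(ydir[1],ydir[0]); ax=np.arctan2(xdir[1],xdir[0]); print("ay",ay,"ax+90",ax+np.pi/2)
D=np.radians
def t(name,g,ang,az,fl=(1,-1)):
    o=[]
    for f in fl:
        p,r=pose(g,D(ang),az,f)
        q=robot.inverse_kinematics(p,r); o.append(None if q is None else list(np.round(q,2)))
    print(name,ang,o)
lie=[540,-230,28]; al=np.arctan2(-230,540); bar=[522,139,161]; ab=np.radians(-3.7)
for ang in(-60,-45,-30,30,45,60):
    t("start",[*cen,60],ang,ay); t("lie",lie,ang,al); t("bar",bar,ang,ab)
E
```

```text
cen [ 458.7 -224.2] outer 82.9 83.0 len 47.8 48.0
ay -0.8817469683084244 ax+90 -0.887644482184454
start -60 [[np.float64(-0.75), np.float64(1.01), np.float64(1.1), np.float64(0.13), np.float64(2.07), np.float64(-1.44)], [np.float64(-0.75), np.float64(1.01), np.float64(1.1), np.float64(0.13), np.float64(2.07), np.float64(1.7)]]
lie -60 [[np.float64(-0.53), np.float64(1.22), np.float64(0.7), np.float64(-0.14), np.float64(2.26), np.float64(-1.72)], [np.float64(-0.53), np.float64(1.22), np.float64(0.7), np.float64(-0.14), np.float64(2.26), np.float64(1.42)]]
bar -60 [[np.float64(0.01), np.float64(0.96), np.float64(0.93), np.float64(0.09), np.float64(2.29), np.float64(-1.48)], [np.float64(0.01), np.float64(0.96), np.float64(0.93), np.float64(0.09), np.float64(2.29), np.float64(1.67)]]
start -45 [[np.float64(-0.74), np.float64(0.84), np.float64(1.27), np.float64(0.1), np.float64(1.81), np.float64(-1.45)], [np.float64(-0.74), np.float64(0.84), np.float64(1.27), np.float64(0.1), np.float64(1.81), np.float64(1.69)]]
lie -45 [[np.float64(-0.54), np.float64(1.03), np.float64(0.95), np.float64(-
[... 1816 characters left out ...]
5 [None, None]
start 60 [[np.float64(-0.4), np.float64(0.61), np.float64(2.54), np.float64(3.63), np.float64(1.05), np.float64(1.57)], [np.float64(-0.4), np.float64(0.61), np.float64(2.54), np.float64(3.63), np.float64(1.05), np.float64(-1.57)]]
lie 60 [[np.float64(-0.8), np.float64(0.72), np.float64(2.49), np.float64(2.76), np.float64(1.11), np.float64(1.54)], [np.float64(-0.8), np.float64(0.72), np.float64(2.49), np.float64(2.76), np.float64(1.11), np.float64(-1.6)]]
bar 60 [[np.float64(0.2), np.float64(0.22), np.float64(2.47), np.float64(3.55), np.float64(0.61), np.float64(1.37)], [np.float64(0.2), np.float64(0.22), np.float64(2.47), np.float64(3.55), np.float64(0.61), np.float64(-1.77)]]
```

Run:
```python
from h import *
D=np.radians
def ik(g,ang,az,f):
    p,r=pose(g,D(ang),az,f); return robot.inverse_kinematics(p,r), robot.inverse_kinematics(p-tilt(D(ang),az)*90,r)
for x,y in((540,-230),(480,-240),(560,-180)):
  al=np.arctan2(y,x)
  for off in(75,90,105,120,-75,-90,-105,-120):
    for f in(1,-1):
      a,a2=ik([x,y,27],45,al+D(off),f)      # lay: tool towards -S
      for f2 in (1,-1):
        b,b2=ik([x,y,27],40,al+D(off)+np.pi,f2) # regrasp
        if all(v is not None for v in(a,a2,b,b2)): print((x,y),off,f,f2,np.round(a,1),np.round(b,1))
```

```text
(540, -230) 75 1 1 [-1.   0.7  1.8  0.8  1.2  2.3] [-0.2  0.8  1.5 -0.7  1.3  0.7]
(540, -230) 75 1 -1 [-1.   0.7  1.8  0.8  1.2  2.3] [-0.2  0.8  1.5 -0.7  1.3 -2.4]
(540, -230) 75 -1 1 [-1.   0.7  1.8  0.8  1.2 -0.9] [-0.2  0.8  1.5 -0.7  1.3  0.7]
(540, -230) 75 -1 -1 [-1.   0.7  1.8  0.8  1.2 -0.9] [-0.2  0.8  1.5 -0.7  1.3 -2.4]
(540, -230) 90 1 1 [-1.   0.7  1.6  0.7  1.3  2.2] [-0.2  0.7  1.6 -0.8  1.1  0.6]
(540, -230) 90 1 -1 [-1.   0.7  1.6  0.7  1.3  2.2] [-0.2  0.7  1.6 -0.8  1.1 -2.5]
(540, -230) 90 -1 1 [-1.   0.7  1.6  0.7  1.3 -0.9] [-0.2  0.7  1.6 -0.8  1.1  0.6]
(540, -230) 90 -1 -1 [-1.   0.7  1.6  0.7  1.3 -0.9] [-0.2  0.7  1.6 -0.8  1.1 -2.5]
(540, -230) 105 1 1 [-0.9  0.8  1.4  0.5  1.5  2.2] [-0.2  0.6  1.8 -0.9  0.9  0.6]
(540, -230) 105 1 -1 [-0.9  0.8  1.4  0.5  1.5  2.2] [-0.2  0.6  1.8 -0.9  0.9 -2.6]
(540, -230) 105 -1 1 [-0.9  0.8  1.4  0.5  1.5 -1. ] [-0.2  0.6  1.8 -0.9  0.9  0.6]
(540, -230) 105 -1 -1 [-0.9  0.8  1.4  0.5  1.5 -1. ] [-0.2  0.6  1.8 -0.9  0.9 -2.6]
(540, -230) 120 1 1 [-0.8  0.9  1.3  0.4  1.7  2.1] [-0.2  0.6  1.9 -1.1  0.7  0.6]
(540
[... 6359 characters left out ...]
6  1.3 -0.9]
(560, -180) -105 1 1 [-0.1  0.8  1.4 -0.7  1.4  0.8] [-0.9  0.6  1.8  0.7  1.1  2.4]
(560, -180) -105 1 -1 [-0.1  0.8  1.4 -0.7  1.4  0.8] [-0.9  0.6  1.8  0.7  1.1 -0.8]
(560, -180) -105 -1 1 [-0.1  0.8  1.4 -0.7  1.4 -2.4] [-0.9  0.6  1.8  0.7  1.1  2.4]
(560, -180) -105 -1 -1 [-0.1  0.8  1.4 -0.7  1.4 -2.4] [-0.9  0.6  1.8  0.7  1.1 -0.8]
(560, -180) -120 1 1 [-0.2  0.9  1.3 -0.6  1.5  0.9] [-0.9  0.6  1.9  0.9  1.   2.4]
(560, -180) -120 1 -1 [-0.2  0.9  1.3 -0.6  1.5  0.9] [-0.9  0.6  1.9  0.9  1.  -0.7]
(560, -180) -120 -1 1 [-0.2  0.9  1.3 -0.6  1.5 -2.3] [-0.9  0.6  1.9  0.9  1.   2.4]
(560, -180) -120 -1 -1 [-0.2  0.9  1.3 -0.6  1.5 -2.3] [-0.9  0.6  1.9  0.9  1.  -0.7]
```

Run:
```python
from h import *
D=np.radians
ay=-.885; g=np.array([458.7,-224.2,60])
t=tilt(D(-45),ay); p,r=pose(g,D(-45),ay,1)
robot.move_ptp(p-150*t,r)
s=robot.move_linear(p,speed=100,f_stop=6); print("stop",s,robot.current_tcp_pos()-p,robot.current_t())
if not s:
    robot.move_gripper(0.0); print("w",robot.current_gripper_width(),robot.current_finger_force(),robot.current_contact_force())
print(robot.current_t())
d=cam("scene");cv2.imwrite("pics/s2.png",cv2.resize(d["img"][90:270,170:410],None,fx=3,fy=3))
```

```text
stop False [ 0.37200659 -0.43580879  0.25580466] 7.6667
w 0.9018956949366056 30.00004380941391 [2.28637158 0.02849417 1.00472991]
7.9917
```

View pics/s2.png

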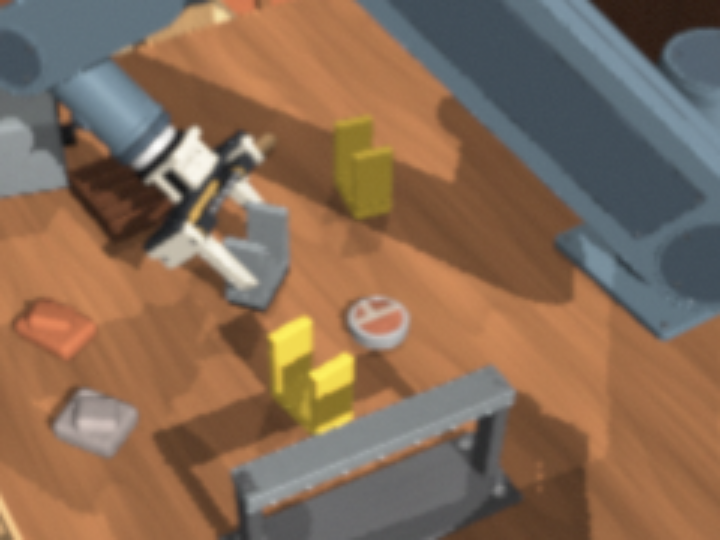

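The picture shows both fingers gripping the legs from outside, around (250,240) in the crop, and the bystanders are untouched. Next I lift and lay it down.

Run:
```python
from h import *
D=np.radians
p=np.array(robot.current_tcp_pos()); robot.move_linear(p+[0,0,130],speed=150)
al=np.arctan2(-230,540)-np.pi/2; g=np.array([540,-230,25.])
p,r=pose(g,D(45),al,1)
robot.move_ptp(p+[0,0,110],r); print(robot.current_t(),robot.current_gripper_width())
robot.move_linear(p+[0,0,12],speed=120)
s=robot.move_linear(p+[0,0,-5],speed=20,f_stop=4); e=np.array(robot.current_tcp_pos())-p; print("stop",s,e,robot.current_contact_force())
robot.move_gripper(1.0); print(robot.current_gripper_width())
t=tilt(D(45),al); robot.move_linear(p+e-t*140,speed=150)
robot.sleep(.3)
# go to view from regrasp side
d=cam("top");cv2.imwrite("pics/t3.png",cv2.resize(d["img"][140:290,260:430],None,fx=4,fy=4,interpolation=cv2.INTER_CUBIC)); pickle.dump(d,open("t3.pkl","wb"))
d=cam("wrist");cv2.imwrite("pics/w3.png",d["img"]); pickle.dump(d,open("w3.pkl","wb")); print(robot.current_t())
```

```text
10.7833 0.8981024894000911
stop True [ 0.02226522 -0.03863194  0.6156208 ] [1.23197341 0.53153562 4.29834828]
0.9996308152254362
14.2667
```

View pics/t3.png

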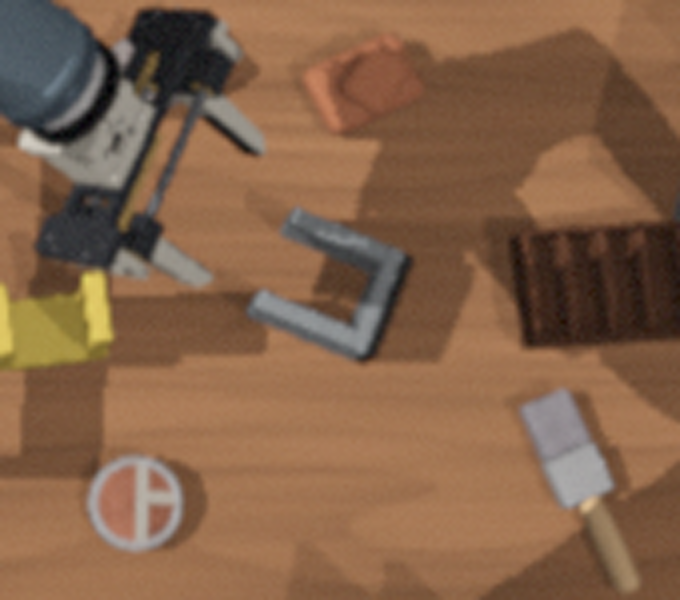

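The saddle lies flat on its side with the crown outer corners at crop (408,250) and (362,357). The leg tips are to the left, at (250,305) and (292,212). Now I compare this with dead reckoning and also locate the bar from a wrist view.

Run:
```python
from h import *
d=pickle.load(open("t3.pkl","rb"))
c=lambda x,y:(260+x/4-.4,140+y/4-.4)
P={n:onz(d,*c(*p),50)[:2] for n,p in dict(c1=(408,251),c2=(362,357),t1=(291,211),t2=(252,303)).items()}
m=(P["c1"]+P["c2"])/2; v=P["c1"]-P["c2"]; print(P,"crown mid",m,"len",np.linalg.norm(v),"ang",np.degrees(np.arctan2(v[1],v[0])))
al=np.arctan2(-230,540)-np.pi/2; s=-np.array([np.cos(al),np.sin(al)])
print("pred crown mid",np.array([540,-230])-60*s,"ang",np.degrees(al)+90)
# bar from top and scene first pictures will be refined; wrist view of bar centre
D=np.radians
for ang in(40,):
  g=np.array([*(np.array([540,-230])-60*s+14*s),30.]); p,r=pose(g,D(ang),al+np.pi,-1); print(robot.inverse_kinematics(p,r))
```

```text
{'c1': array([ 556.47702122, -293.84173272]), 'c2': array([ 475.5984425 , -255.98032746]), 't1': array([ 586.74398663, -205.36423504]), 't2': array([ 516.01054221, -174.22784349])} crown mid [ 516.03773186 -274.91103009] len 89.30190650061029 ang -25.08553899100712
pred crown mid [ 516.48827609 -285.20143874] ang -23.070412249824642
[-1.00563512  0.72554354  1.56148509  0.57490113  1.3407845  -0.8788068 ]
```

Run:
```python
from h import *
d=pickle.load(open("w3.pkl","rb"))
al=np.arctan2(-230,540)-np.pi/2; s=-np.array([np.cos(al),np.sin(al)]); x=np.array([-s[1],s[0]])
O=np.array([540,-230])-60*s
I=[]
im=d["img"].copy()
for a,b in((-42,0),(42,0),(42,100),(28,100),(28,22),(-28,22),(-28,100),(-42,100)):
    I.append(proj(d,[*(O+a*x+b*s),50]))
I=np.array(I); print(I.round(0))
lo=np.maximum(I.min(0)-30,0).astype(int); hi=(I.max(0)+30).astype(int)
cr=im[lo[1]:hi[1],lo[0]:hi[0]]; k=min(780/cr.shape[1],580/cr.shape[0]); 
cr=cv2.resize(cr,None,fx=k,fy=k,interpolation=cv2.INTER_CUBIC)
for q in (I-lo+.5)*k: cv2.drawMarker(cr,tuple(int(v) for v in q),(0,0,255),cv2.MARKER_CROSS,12,1)
cv2.imwrite("pics/w3c.png",cr);print(lo,k)
```

```text
[[327. 262.]
 [236. 262.]
 [221. 207.]
 [241. 207.]
 [250. 252.]
 [314. 252.]
 [323. 207.]
 [344. 207.]]
[190 176] 4.262295081967213
```

View pics/w3c.png

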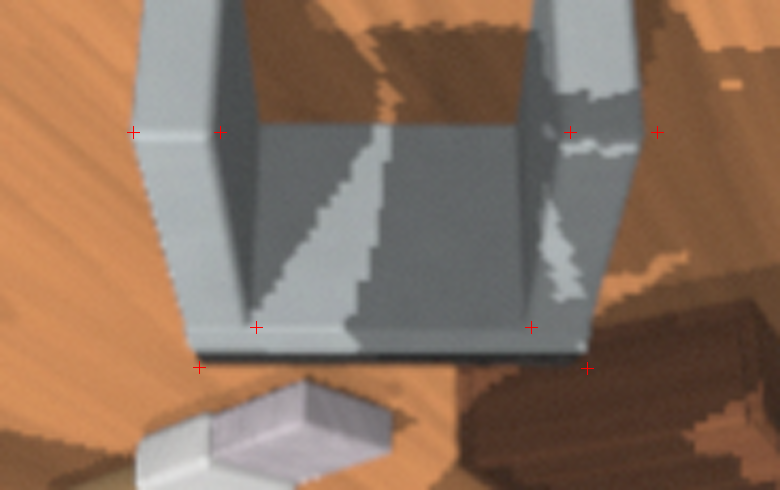

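The predicted corners agree with the wrist picture to within about 2 mm, so dead reckoning of the lying pose is good. Now a wrist view of the bar.

Run:
```python
from h import *
off=np.array([74.7,-1.8,-165.7]); z=np.array([-.266,-.001,.964]); yaw=1.51
T=R.from_euler('xyz',[np.pi,0,yaw]).as_matrix(); a=T@z
P=np.array([522,139,150])-a*(330/-a[2])-T@off
p=np.array(robot.current_tcp_pos()); robot.move_linear(p+[0,0,150],speed=250)
robot.move_ptp(P,[np.pi,0,yaw]); robot.sleep(.3)
d=cam("wrist");pickle.dump(d,open("w4.pkl","wb"));print(robot.current_t(),P)
c=d["img"][130:290,60:500]
cv2.imwrite("pics/w4.png",cv2.resize(c,None,fx=1.8,fy=1.8,interpolation=cv2.INTER_CUBIC))
```

```text
16.5333 [525.13226498 155.19770407 314.3       ]
```

View pics/w4.png

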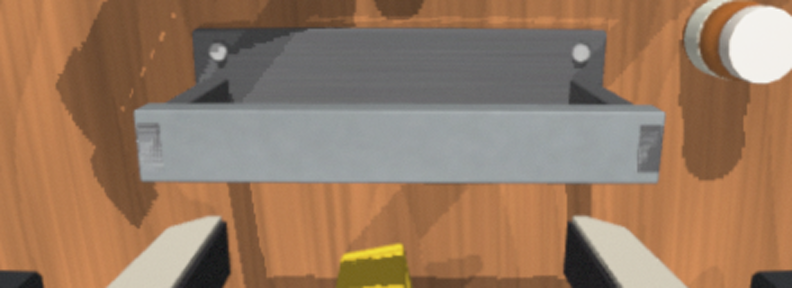

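Run:
```python
from h import *
d=pickle.load(open("w4.pkl","rb"))
g=cv2.cvtColor(d["img"],cv2.COLOR_BGR2GRAY); 
for u in(180,270,360): print(u,g[180:240,u].tolist())
c=lambda x,y:(60+(x+.5)/1.8-.5,130+(y+.5)/1.8-.5)
Q=[onz(d,*c(*p),150)[:2] for p in((137,109),(663,109),(142,182),(658,182))]
n=np.linalg.norm
print(np.round(Q,1),"depth",n(Q[0]-Q[2]),n(Q[1]-Q[3]),"len",n(Q[0]-Q[1]),n(Q[2]-Q[3]),"cen",np.mean(Q,0))
for a,b in((0,1),(2,3)):
    v=Q[b]-Q[a];print(np.degrees(np.arctan2(v[1],v[0])))
```

```text
180 [46, 44, 46, 45, 43, 44, 53, 93, 124, 129, 135, 156, 158, 155, 155, 154, 154, 152, 152, 155, 156, 155, 156, 158, 157, 157, 158, 155, 157, 158, 157, 156, 159, 160, 159, 158, 159, 160, 159, 159, 160, 160, 160, 160, 159, 159, 162, 159, 161, 155, 141, 125, 135, 134, 135, 134, 134, 133, 134, 134]
270 [105, 106, 106, 105, 107, 108, 109, 117, 129, 133, 139, 150, 163, 160, 157, 158, 156, 157, 157, 157, 158, 158, 159, 159, 159, 158, 158, 158, 157, 159, 158, 157, 158, 158, 162, 160, 160, 159, 161, 160, 160, 162, 161, 161, 163, 162, 163, 162, 164, 163, 154, 133, 137, 142, 145, 146, 148, 147, 146, 149]
360 [106, 104, 104, 104, 104, 104, 106, 111, 128, 133, 139, 148, 169, 166, 163, 164, 163, 163, 164, 163, 161, 162, 159, 161, 160, 159, 161, 160, 160, 159, 159, 159, 160, 162, 160, 160, 161, 162, 160, 161, 161, 161, 158, 159, 158, 158, 158, 158, 159, 159, 154, 138, 131, 133, 133, 134, 135, 136, 135, 133]
[[388.4 166.9]
 [662.3 150.1]
 [384.5 127. ]
 [661.5 110. ]] depth 40.078603630282664 40.08113363657716 len 274.44474400298446 277.5696091626366 cen [524.18296886 138.49345273]
-3.4976317239866606
-3.4974408213747044
```

Run:
```python
from h import *
D=np.radians
al=np.arctan2(-230,540)-np.pi/2; s=-np.array([np.cos(al),np.sin(al)])
g=np.array([*(np.array([540,-230])-60*s+15*s),27.]); az=al+np.pi
p,r=pose(g,D(40),az,-1); t=tilt(D(40),az)
ab=D(-3.5); gf=np.array([524.2,138.5,161.]); pf,rf=pose(gf,D(-50),ab,-1)
for h in(0,180): print(robot.inverse_kinematics(pf+[0,0,h],rf))
robot.move_ptp(p-t*150,r); print(robot.current_t())
s_=robot.move_linear(p,speed=90,f_stop=5); print("stop",s_,np.array(robot.current_tcp_pos())-p)
if not s_:
    robot.move_gripper(0.0); print("w",robot.current_gripper_width(),robot.current_finger_force(),robot.current_contact_force())
print(robot.current_t())
```

```text
[0.01445219 0.85800895 1.02101949 0.06837108 2.13276704 1.65587848]
[0.01445219 0.75036876 0.79179413 0.09287713 2.46858356 1.69211231]
18.5167
stop False [ 0.08752113 -0.57090508  0.31435505]
w 0.9050141213824427 29.999161586165428 [-0.81999069 -1.06416072  1.50712104]
20.6583
```

Run:
```python
from h import *
D=np.radians
ab=D(-3.5); gf=np.array([524.2,138.5,161.]); pf,rf=pose(gf,D(-50),ab,-1)
p=np.array(robot.current_tcp_pos()); robot.move_linear(p+[0,0,220],speed=150)
robot.move_ptp(pf+[0,0,150],rf); robot.sleep(.2); print(robot.current_t(),robot.current_gripper_width(),robot.current_contact_force())
d=cam("top");cv2.imwrite("pics/t5.png",d["img"])
e=cam("scene");a=d["img"][130:290,150:310];b=e["img"][150:310,210:370]
cv2.imwrite("pics/h5.png",cv2.resize(np.hstack([a,b]),None,fx=2.5,fy=2.5,interpolation=cv2.INTER_CUBIC))
```

```text
24.4833 0.9040156325546521 [-0.65405022  0.00612029 -3.46754203]
```

View pics/h5.png

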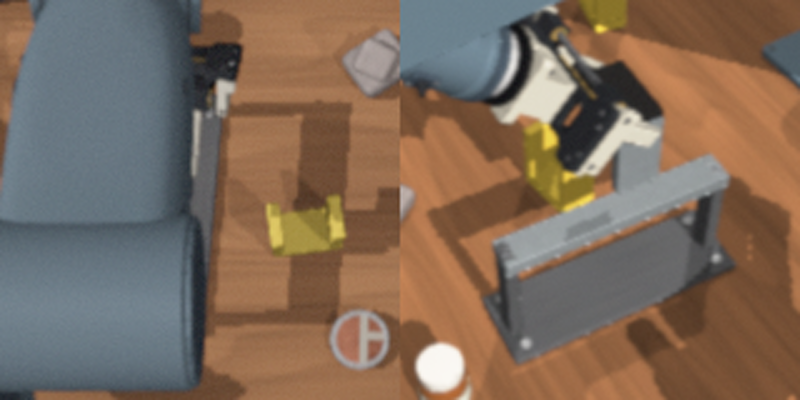

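The picture shows the saddle held crown up with legs down, above the middle of the bar at (640,150). Now I lower it gently.

Run:
```python
from h import *
D=np.radians
ab=D(-3.5); gf=np.array([524.2,138.5,161.]); pf,rf=pose(gf,D(-50),ab,-1)
s=robot.move_linear(pf+[0,0,12],speed=60,f_stop=6); print("mid stop",s,(np.array(robot.current_tcp_pos())-pf).round(2))
if not s:
    s=robot.move_linear(pf+[0,0,-14],speed=15,f_stop=3); print("stop",s,(np.array(robot.current_tcp_pos())-pf).round(2),robot.current_contact_force(),robot.current_ft_torque())
print(robot.current_t())
```

```text
mid stop False [ 0.08  0.02 12.22]
stop True [-0.06  0.01 -3.62] [2.33141983 0.6995387  5.72883828] [ 0.00780104  0.16380239 -0.01426455]
28.0917
```

Run:
```python
from h import *
D=np.radians
ab=D(-3.5); t=tilt(D(-50),ab)
robot.move_gripper(1.0); print(robot.current_gripper_width(),robot.current_finger_force())
p=np.array(robot.current_tcp_pos()); s=robot.move_linear(p-t*130,speed=80,f_stop=6); print("retreat stop",s)
if not s:
    # wrist is now beyond the bar looking back; go to the former bar view
    robot.move_linear(p-t*130+[0,0,120],speed=200)
    robot.move_ptp([525.1,155.2,344],[np.pi,0,1.51]); robot.sleep(.3)
    d=cam("wrist");pickle.dump(d,open("w6.pkl","wb"));cv2.imwrite("pics/w6.png",d["img"])
    g=cv2.cvtColor(d["img"],cv2.COLOR_BGR2GRAY)
    m=np.zeros_like(g); c=proj(d,[524.2,138.5,172]).astype(int); x,y=c; print("exp centre",c)
    roi=(g<75).astype(np.uint8); roi[:, :x-80]=0;roi[:,x+80:]=0;roi[:y-90]=0;roi[y+80:]=0
    k=cv2.morphologyEx(roi,cv2.MORPH_OPEN,np.ones((5,5)))
    n,lab,st,ce=cv2.connectedComponentsWithStats(k)
    for i in range(1,n):
        if st[i,4]<300: continue
        cn=cv2.findContours((lab==i).astype(np.uint8),0,2)[0][0]; bx=cv2.boxPoints(cv2.minAreaRect(cn))
        print(st[i],[onz(d,*q,172)[:2].round(1).tolist() for q in bx])
print(robot.current_t())
```

```text
1.0033593677690709 0.0
retreat stop FalseTraceback (most recent call last):
  File "<stdin>", line 8, in <module>
bench.MotionError: the arm cannot follow that straight line within its joint ranges
```

Run:
```python
from h import *
p=np.array(robot.current_tcp_pos()); print(p)
robot.move_ptp([525.1,155.2,344],[np.pi,0,-1.63]) if False else None
q0=np.array(robot.current_qpos())
q=np.array(robot.inverse_kinematics([400,139,400],[np.pi,0,-1.63])); print(q0.round(2),q.round(2))
```

```text
[608.50784192 133.3219855  227.05559521]
[0.01 1.04 0.46 0.09 2.51 1.69] [ 0.07 -0.04  1.44  0.    1.74 -3.01]
```

Run:
```python
from h import *
q0=np.array(robot.current_qpos()); q0[1]-=.3; robot.move_j(q0); print(np.round(robot.current_tcp_pos()))
robot.move_ptp([525.1,155.2,364],[np.pi,0,1.51]); robot.sleep(.3)
d=cam("wrist");pickle.dump(d,open("w6.pkl","wb"));cv2.imwrite("pics/w6.png",d["img"])
g=cv2.cvtColor(d["img"],cv2.COLOR_BGR2GRAY)
x,y=proj(d,[524.2,138.5,172]).astype(int); print("exp centre",x,y)
for c in [[a,b] for a in(-25,25) for b in(-42,42)]:
    print(c,proj(d,[524.2+c[0],138.5+c[1],172]).round(0))
print("col",g[y-70:y+70:2,x].tolist()); print("row",g[y,x-60:x+60:2].tolist())
print(robot.current_t())
```

```text
[580. 133. 405.]
exp centre 281 204
[-25, -42] [260. 244.]
[-25, 42] [254. 164.]
[25, -42] [308. 242.]
[25, 42] [304. 161.]
col [78, 81, 100, 123, 112, 114, 108, 109, 107, 109, 131, 137, 138, 138, 132, 62, 53, 50, 47, 50, 51, 46, 45, 45, 48, 49, 48, 49, 49, 49, 46, 51, 48, 47, 49, 50, 48, 49, 47, 48, 50, 48, 45, 51, 49, 49, 48, 50, 49, 50, 50, 50, 49, 48, 50, 78, 81, 79, 79, 87, 109, 105, 103, 99, 102, 101, 102, 102, 101, 103]
row [161, 159, 163, 162, 162, 161, 162, 163, 164, 163, 161, 162, 162, 162, 163, 165, 136, 49, 49, 45, 49, 47, 51, 49, 47, 50, 49, 46, 50, 48, 50, 48, 49, 46, 51, 51, 46, 48, 51, 48, 43, 101, 140, 141, 144, 163, 164, 164, 164, 164, 163, 165, 166, 166, 164, 163, 163, 164, 163, 165]
32.7917
```

The dark crown pad covers rows 164–243 and columns 254–302, against an expected 162–243 and 257–306. The saddle is centred and square on the bar, so I hand it in.

```bash
python3 -c "
from h import *
print(robot.hand_in(), robot.current_t())"
```

```text
the job is handed in; nothing more can be done
the job is handed in; nothing more can be done
```

The saddle was laid on its side and let go, then regrasped, hung right way up over the middle of the bar (its pad within about 3 mm of where it should be in the last wrist image) and released; the job was handed in at about 33 s of the 67 s, no verdict was shown, and I took no last look at the bystanders.

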